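# Set the filler's selector to the tub's portion size

## Task

The portion filler's selector is parked. Pull its sprung knob outward, turn it clockwise to the portion size (small, medium or large) that suits the tub standing on the black filling pad under the chute, and let it snap fully home in that notch, feeling for the notch. Let go of the knob and leave the tubs, the scoop and the jars where they are.

Things in the scene. Friction and masses are not known exactly. Their poses are not given: they have to be found in the camera images.
- filler: portion filler, fixed: white console 220 mm deep, 260 wide, its aluminium top sloping 15 degrees to the robot. Origin on the bench under its centre; x to its far side, y to its left (chute, hopper), z up; yaw within 0.3 rad. Dark raised marks round the knob, from its left over the far side to its right: short bar (parked), small, medium, large disc (portion sizes)
- selector_grip (a point): grip point on the axis of the black knob: a bar 78 mm long, 18 wide, 36 tall on a round skirt 110 mm across. The point is 12 mm below the bar's top, 24 above the skirt, 45 above the console's face when home. x along the bar to its pointer nose, y across it (the 18 mm), z the knob's axis, outward, leaning 15 degrees from vertical to the robot. Moves and turns with the knob
- selector (a joint): turn of the knob, rad, clockwise from above: 0 parked (start within 0.03), nominally 0.873 small, 1.745 medium, 2.618 large; stop at 3.0. The true notches, hidden under the skirt, all lie off these by one same unknown amount, up to 0.2 rad either way, new each time; a seated pin has about 0.05 rad play either way. Turns easily when pulled out (under 0.1 N m)
- pull (a joint): how far the knob is pulled out along its axis, m: 0 home, 0.018 at its stop. Spring and weight pull it home with about 8 N at 0, 13 N at the stop. Below 0.012 a pin under the skirt stands in a notch (or in the wider parking bay) and blocks turning out of it; released between notches the knob rests on the plate at about 0.011; turned over a notch, it snaps in to 0 if not held up
- fill_point (a point): centre of the black round filling pad (120 mm across, flush with the bench) to the left of the console, under the chute; one of the three tubs stands on it, within 10 mm
- tub_small_centre (a point): centre (half-way up, on the axis) of the small open white plastic tub, 60 mm across the rim, 60 mm tall; it stands on the bench, mouth up; z is up. It is only looked at, not handled
- tub_medium_centre (a point): centre (half-way up, on the axis) of the medium open white plastic tub, 80 mm across the rim, 90 mm tall; it stands on the bench, mouth up; z is up. It is only looked at, not handled
- tub_large_centre (a point): centre (half-way up, on the axis) of the large open white plastic tub, 100 mm across the rim, 130 mm tall; it stands on the bench, mouth up; z is up. It is only looked at, not handled
- scoop_grip (a point): white plastic scoop, 145 mm long and 32 mm tall, lying on the bench: middle of its handle; x towards its cup. Bystander
- jar_center (a point): closed clear jar with an aluminium lid, 76 mm across, 100 mm tall, standing on the bench beyond the console, the one of two nearer the robot's right: its centre. Bystander
- jar_b_center (a point): centre of the other such jar, the one nearer the robot's left. Bystander
There are look-alikes about, which are no part of the job. Leave any pink or turquoise look-alike of the part that bears tub_large_centre alone.

How it is judged:
On the way, in this order (a step that is already met when the one before it is completed fails the run):
1. the knob is pulled out, clear of its parking bay (value of joint pull above 0.01 m), for 0.1 s.
2. the knob has snapped home in the notch of the portion size that suits the tub on the pad (value of joint pull below 0.003 m and ((horizontal distance between tub_small_centre and fill_point below 0.05 m and value of joint selector between 0.553 and 1.193 rad) or (horizontal distance between tub_medium_centre and fill_point below 0.05 m and value of joint selector between 1.425 and 2.065 rad) or (horizontal distance between tub_large_centre and fill_point below 0.05 m and value of joint selector between 2.298 and 2.938 rad))), for 0.2 s.
At the end, for the whole second after the job is handed in: the knob is home (pulled out less than 3 mm), at rest, in the notch (within 0.32 rad of its nominal value) of the size of the tub that stands on the filling pad: small, medium or large (all of step 2 and velocity of joint selector between -0.05 and 0.05 rad/s); the robot touches nothing.
It fails at once if a tub, the scoop or a jar was displaced by more than 30 mm (distance of any of tub_small_centre, tub_medium_centre, tub_large_centre, scoop_grip, jar_center, jar_b_center from where it was at the start of the episode above 0.03 m).
It also fails if it takes over 62 s, if anything falls off the work surface, if the arm or the gripper's body presses on something with over 40 N, if the wrist force passes 120 N, or if a joint passes its speed limit or range.

## Robot

A 6-joint arm with a two-finger parallel gripper is mounted at the origin on the work surface. World frame = base frame: x ahead of the robot, y to its left, z up, the work surface at z = 0. Lengths are in m, angles in rad, forces in N, time in s.
With the tool pointing down it reaches from about 0.35 to 0.875 m from the base axis. Payload 15.5 kg.
Tool frame: the origin (TCP) lies midway between the tips of the shut fingers; the grasp point (between the pads) lies 19 mm behind it (r.grip_point_offset is the distance from the TCP to the grasp point, in m); z points along the fingers, y is the line along which they close (so a half turn about z gives the same grasp; the last joint's range is limited). The gripper opens to 85 mm and grips with 20 to 120 N. Pads are 22 mm wide; open, the fingers measure 114 mm over their backs; the gripper's body (76 mm by 85 mm) begins 54 mm behind the grasp point. The pads swing forward as they close: fully open they stand 13 mm farther back than shut.
Start: joints at [-1.385, 0.494, 1.345, -0, 1.302, -0.096], TCP at [0.174, -0.6, 0.231] pointing down, gripper open.
Joint ranges: [-2.91, 2.91], [-0.82, 2.16], [0.22, 2.67], [-1.22, 4.37], [0.12, 2.79], [-3.08, 3.08]. Speed limits (rad/s): [1.89, 1.89, 2.57, 3.01, 3.01, 3.01].

## Interface

Orientations are given as a unit quaternion [x, y, z, w].
In Python, from cell import r, vision, job gives the robot as it stands.
- The arm moves only by the shell command python3 -m creep 'ROWS' [FORCE]. ROWS is JSON, a list of rows, each a list of 7 numbers: the shift along the tool's x, y, z normalised to -1 to 1, where 1 is 0.1 m, then the turn, a rotation vector about the tool's x, y, z normalised to -1 to 1, where 1 is pi rad, then the opening, from 0 (shut) to 1 (fully open). In form: [[tx, ty, tz, ax, ay, az, grip], ...]. A call has 1 to 8 rows; each row shifts and turns the commanded pose from where the row before left it, along the tool's axes as they then stand; what a row does not reach is not made up. A row lasts 1/12 s, in which the tool goes at most 41.7 mm and 7.16 degrees, less where a joint would pass 70% of its speed; a pose out of reach is approached as far as the arm can. A call with a number of a shift or a turn outside -1 to 1 is refused whole. A call with a gripper value outside its range is refused whole. The fingers move at their own pace and stop on an object; FORCE is the grip in N (left out, the last holds). Time passes only in rows, so rows that do not move let the fingers close. It gives the time, the measured TCP pose, the force, the opening and the grip force at its end, in the units of the state.
- r.state(): the state, without advancing time (a new reading comes with each control period).
- vision.get_image(name): name is "scene" or "top"; returns a dict with "pixels" (480x640x3 uint8, red, green, blue), "range_z" (480x640 float32, m along the optical axis (not along the pixel's ray), 0 where there is no reading), "camera_matrix" (3x3 intrinsics, pixels), "rvec" (rotation vector, rad) and "tvec" (3), from world to camera coordinates, as OpenCV has them. Camera axes: x right, y down, z forward; pixel columns grow to the right and rows downward; lengths in m; the calibration is good to about 2 mm. A picture is of the moment at which its call begins.
- job.sign_off(): hands the job in; it is judged then, once.
The state is a dict: "time_s": time; "q": joint angles; "qvel": joint speeds; "joint_torque": joint torques, N m; "tool_pos": TCP position; "tcp_rot": TCP orientation; "ft_force": force on the tool from outside, world axes, zero at the start; "moment": the same for the moment, N m; "width": finger opening in m; "grip_force": force on a finger pad.
Only numpy, scipy, OpenCV 4.12 (cv2) and the standard library are available. Lean on these libraries where they do the work, as an engineer would, in place of code of your own. Each camera call takes 0.05 s, during which the arm holds its last target. There are 200 camera calls.

## Working session

There is one attempt and no reset: what is moved stays moved. The work goes in short steps, Python scripts to look and compute and a shell command to move; the robot and the scene stay as the last step left them, time stands still between calls to the robot, and variables do not carry over. Pictures are saved under pics/ and viewed, at most 10 in all, crops included, and the job is handed in when it is done.

```bash
mkdir -p pics
cat > h.py <<'E'
import numpy as np,cv2
from cell import r,vision,job
from scipy.spatial.transform import Rotation as R
def grab(n):
    d=vision.get_image(n); np.savez('/tmp/'+n,**d); return d
def cloud(d):
    K=np.array(d['camera_matrix']);z=d['range_z'];v,u=np.mgrid[:480,:640]
    P=np.stack([(u-K[0,2])/K[0,0]*z,(v-K[1,2])/K[1,1]*z,z],-1)
    Rm=cv2.Rodrigues(np.array(d['rvec'],float))[0]
    W=(P-np.array(d['tvec']).ravel())@Rm
    W[z==0]=np.nan
    return W
E
python3 - <<'E'
from h import *
for n in('scene','top'):
    d=grab(n);cv2.imwrite(f'pics/{n}1.png',d['pixels'][...,::-1])
print(r.state())
E
```

```text
{'time_s': 0.1, 'q': array([-1.38451179e+00,  4.94136512e-01,  1.34605145e+00, -4.11662384e-06,
        1.30250663e+00, -9.54855843e-02]), 'qvel': array([-0.00091193, -0.00112976, -0.00191947, -0.00139082,  0.00272257,
       -0.00034845]), 'joint_torque': array([ 1.70944986e-03, -8.83589172e+01, -3.84562933e+01, -2.55095283e-04,
        5.34512132e-03,  6.42552618e-05]), 'tool_pos': array([ 0.17373666, -0.60003671,  0.23075627]), 'tcp_rot': array([ 9.90091877e-01,  1.40419983e-01, -2.69876094e-05, -5.50314852e-04]), 'ft_force': array([-0.25962943,  0.68510866,  0.54580907]), 'moment': array([ 0.04007577, -0.03417162,  0.03403895]), 'grip_force': 0.0, 'width': 0.08550653259853558}
```

View pics/scene1.png

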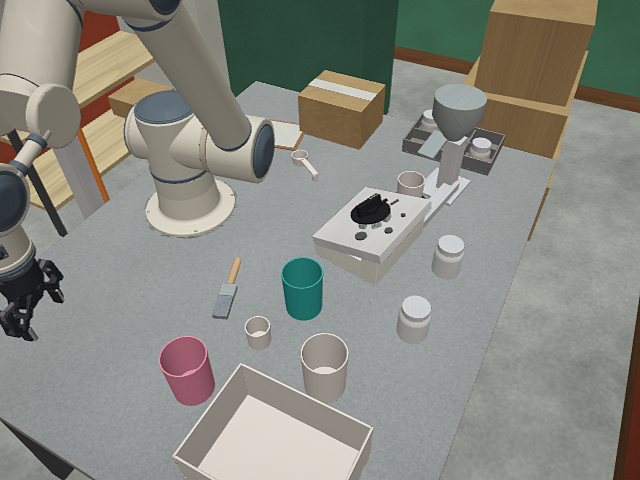

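View pics/top1.png

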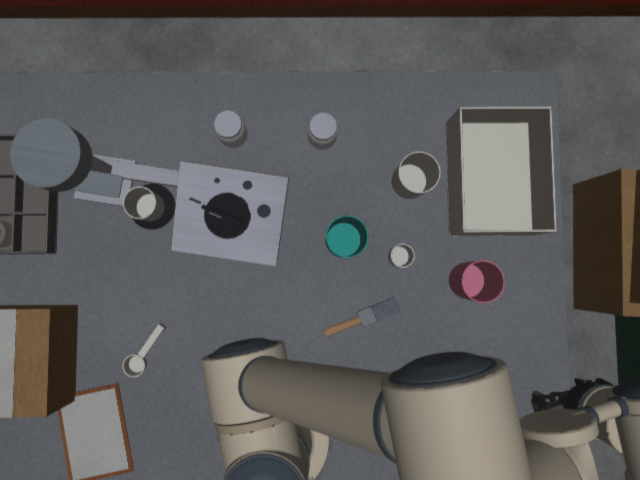

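The top view (up = +x, left = +y) shows the console with its knob at about (227,215). The nose points left to the parked bar at (195,200). The tub on the pad is at (143,204), and the other two white tubs, small and large, are at (402,256) and (419,173). That leaves medium for the pad, which I'll check by height.

Run:
```python
from h import *
d=dict(np.load('/tmp/top.npz'));W=cloud(d)
for n,(u,v) in dict(pad=(143,204),small=(402,256),large=(419,173)).items():
    w=W[v-28:v+29,u-28:u+29].reshape(-1,3);w=w[np.isfinite(w[:,2])]
    hz=np.histogram(w[:,2],bins=np.arange(-.005,.3,.01));
    print(n,[(round(a+.005,3),c) for a,c in zip(hz[1],hz[0]) if c>15], W[v,u].round(3))
    t=w[(w[:,2]>.045)&(np.linalg.norm(w[:,:2]-W[v,u,:2],axis=1)<.07)]; print(t.min(0).round(3),t.max(0).round(3))
# console face
px=d['pixels'].astype(int)
m=np.zeros((480,640),bool);m[170:262,178:285]=1
w=W[m];c=px[m];ok=np.isfinite(w[:,2]);w=w[ok];c=c[ok]
f=w[(c.min(1)>110)]
A=np.c_[f[:,:2],np.ones(len(f))]
co=np.linalg.lstsq(A,f[:,2],rcond=None)[0]
for _ in range(5):
    g=abs(A@co-f[:,2])<.004;co=np.linalg.lstsq(A[g],f[g,2],rcond=None)[0]
n=np.array([-co[0],-co[1],1]);n/=np.linalg.norm(n)
print('plane',co,n,'tilt',np.degrees(np.arccos(n[2])),'yaw',np.arctan2(-n[1],-n[0]),g.sum())
h=(w-np.c_[np.zeros((len(w),2)),np.full(len(w),co[2])])@n
print(np.histogram(h,bins=np.arange(-.02,.08,.005)))
b=w[(h>.045)&(h<.065)];print('bar',len(b),b.mean(0),b.min(0),b.max(0))
s=w[(h>.014)&(h<.028)];print('skirt',len(s),s.mean(0),s.min(0),s.max(0))
bc=b-b.mean(0);print(np.linalg.svd(bc,full_matrices=False)[1:])
print('top marks',W[200,195],W[181,217],W[185,247],W[211,264])
d=dict(np.load('/tmp/top.npz'));cv2.imwrite('pics/z.png',cv2.resize(d['pixels'][150:275,90:295,::-1],None,fx=3.8,fy=3.8,interpolation=cv2.INTER_CUBIC))
```

```text
pad [(np.float64(0.0), np.int64(1410)), (np.float64(0.01), np.int64(563)), (np.float64(0.02), np.int64(129)), (np.float64(0.03), np.int64(108)), (np.float64(0.04), np.int64(334)), (np.float64(0.05), np.int64(105)), (np.float64(0.06), np.int64(81)), (np.float64(0.07), np.int64(81)), (np.float64(0.08), np.int64(89)), (np.float64(0.09), np.int64(163)), (np.float64(0.17), np.int64(25)), (np.float64(0.18), np.int64(119))] [0.595 0.34  0.006]
[0.547 0.282 0.045] [0.658 0.364 0.184]
small [(np.float64(0.0), np.int64(2627)), (np.float64(0.01), np.int64(312)), (np.float64(0.02), np.int64(29)), (np.float64(0.03), np.int64(37)), (np.float64(0.04), np.int64(26)), (np.float64(0.05), np.int64(38)), (np.float64(0.06), np.int64(99))] [ 0.457 -0.327  0.005]
[ 0.428 -0.348  0.045] [ 0.485 -0.288  0.066]
large [(np.float64(0.0), np.int64(1680)), (np.float64(0.01), np.int64(420)), (np.float64(0.02), np.int64(72)), (np.float64(0.03), np.int64(71)), (np.float64(0.04), np.int64(79)), (np.float64(0.05), np.int64(67)), (np.float64(0.06), np.int64(80)), (np.float64(0.07), np.int64(83)), (np.float64(0.08), np.
[... 764 characters left out ...]
,  4.50000000e-02,  5.00000000e-02,  5.50000000e-02,
        6.00000000e-02,  6.50000000e-02,  7.00000000e-02,  7.50000000e-02]))
bar 290 [0.54242179 0.10696945 0.15541202] [0.52173298 0.06922301 0.14519159] [0.56383924 0.14432226 0.1646862 ]
skirt 1266 [0.55191266 0.10571207 0.12174184] [0.49895951 0.0530785  0.10202929] [0.60356997 0.16552801 0.13838824]
(array([0.37995628, 0.09583818, 0.05288043]), array([[-0.37865575, -0.92354255, -0.060737  ],
       [ 0.9246599 , -0.38033846,  0.01862076],
       [-0.04029768, -0.04911021,  0.9979801 ]]))
top marks [0.59086623 0.1846512  0.10655595] [0.63366445 0.12957873 0.12334611] [0.62296614 0.0580156  0.1283198 ] [0.56304952 0.01928151 0.11135849]
```

View pics/z.png

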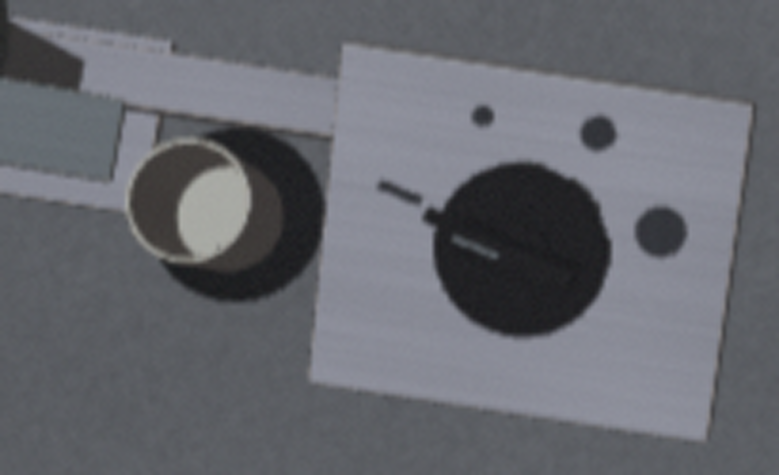

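The pad tub is 90 mm tall, so it is medium, nominally 1.745 rad. The crop shows the nose at (430,213) pointing to the parked bar, with the knob centre near (522,248).

```bash
cat >> h.py <<'E'
n=np.array([-.2558,.0396,.9659]);n/=np.linalg.norm(n)
G=np.array([.545,.1075,.1445])
d0=np.array([.379,.924,.04]);d0-=n*(d0@n);d0/=np.linalg.norm(d0)
def target(h,phi=0,tip=.015):  # h: lift along n; phi clockwise turn
    x=R.from_rotvec(-n*phi).apply(d0)
    return G+(h-tip)*n, R.from_matrix(np.c_[x,np.cross(-n,x),-n])
def delta(p,Rt):
    s=r.state();Rc=R.from_quat(s['tcp_rot'])
    print('t',round(s['time_s'],2),'shift',(Rc.inv().apply(p-s['tool_pos'])/.1).round(3),'turn',((Rc.inv()*Rt).as_rotvec()/np.pi).round(4))
def where():
    s=r.state();Rc=R.from_quat(s['tcp_rot']);x=Rc.apply([1,0,0])
    f=s['ft_force'];m=s['moment']
    print('t',round(s['time_s'],2),'lift',round((s['tool_pos']-G)@n+.015,4),'off',((s['tool_pos']-G)@d0).round(4),((s['tool_pos']-G)@np.cross(-n,d0)).round(4),'phi',round(float(np.arctan2(x@np.cross(-n,d0),x@d0)),3),'F',f.round(1),'Fn',round(f@n,1),'Mn',round(m@n,2),'w',s['width'].round(4),'g',round(float(s['grip_force']),1),'q6',s['q'][5].round(2))
E
python3 - <<'E'
from h import *
p,Rt=target(.12);print(p);delta(p,Rt)
E
```

```text
[0.51814052 0.11165807 0.24592129]
t 0.1 shift [ 5.287 -5.879 -0.145] turn [-0.067   0.0545 -0.284 ]
```

```bash
python3 -m creep '[[0.25,-0.29,-0.12,0,0,0,1],[0.25,-0.29,-0.12,0,0,0,1],[0.25,-0.29,-0.12,0,0,0,1],[0.25,-0.29,-0.12,0,0,0,1],[0.25,-0.29,-0.12,0,0,0,1],[0.25,-0.29,-0.12,0,0,0,1],[0.25,-0.29,-0.12,0,0,0,1],[0.25,-0.29,-0.12,0,0,0,1]]'
python3 -m creep '[[0.28,-0.3,0,0,0,0,1],[0.28,-0.3,0,0,0,0,1],[0.28,-0.3,0,0,0,0,1],[0.28,-0.3,0,0,0,0,1],[0.28,-0.3,0,0,0,0,1],[0.28,-0.3,0,0,0,0,1],[0.28,-0.3,0,0,0,0,1],[0.28,-0.3,0,0,0,0,1]]'
python3 -c "
from h import *
delta(*target(.12))"
```

```text
time_s: 0.77
tool_pos: [0.3015, -0.32, 0.3277]
tcp_rot: [0.99, 0.14, -0.0, -0.0]
ft_force: [0.6, -0.5, -0.1]
width: 0.0853
grip_force: 0.0
time_s: 1.43
tool_pos: [0.4501, -0.0269, 0.3273]
tcp_rot: [0.99, 0.14, -0.0, 0.0]
ft_force: [1.3, -0.4, 0.0]
width: 0.0855
grip_force: 0.0
t 1.43 shift [ 1.039 -1.142  0.813] turn [-0.0667  0.0547 -0.284 ]
```

```bash
python3 -m creep '[[0.26,-0.28,0,0,0,0,1],[0.26,-0.28,0,0,0,0,1],[0.26,-0.28,0,0,0,0,1],[0.26,-0.28,0,0,0,0,1],[0,0,0,0,0,0,1]]'
python3 -m creep '[[0,0,0,-0.0083,0.0068,-0.0355,1],[0,0,0,-0.0083,0.0068,-0.0355,1],[0,0,0,-0.0083,0.0068,-0.0355,1],[0,0,0,-0.0083,0.0068,-0.0355,1],[0,0,0,-0.0083,0.0068,-0.0355,1],[0,0,0,-0.0083,0.0068,-0.0355,1],[0,0,0,-0.0083,0.0068,-0.0355,1],[0,0,0,-0.0083,0.0068,-0.0355,1]]'
python3 -m creep '[[0,0,0,0,0,0,1],[0,0,0,0,0,0,1]]' 80
python3 -c "
from h import *
delta(*target(.0));where()"
```

```text
time_s: 1.85
tool_pos: [0.5205, 0.1125, 0.3267]
tcp_rot: [0.99, 0.142, 0.0, -0.001]
ft_force: [-0.7, -0.2, -1.0]
width: 0.0857
grip_force: 0.0
time_s: 2.52
tool_pos: [0.5183, 0.1075, 0.3271]
tcp_rot: [0.822, 0.554, 0.096, 0.089]
ft_force: [0.4, -0.1, -0.3]
width: 0.0858
grip_force: 0.0
time_s: 2.68
tool_pos: [0.5181, 0.1073, 0.3272]
tcp_rot: [0.825, 0.55, 0.095, 0.088]
ft_force: [0.2, -0.4, -0.1]
width: 0.0851
grip_force: 0.0
t 2.68 shift [-0.008 -0.217  1.984] turn [-0.0006  0.0003 -0.0011]Traceback (most recent call last):
  File "<string>", line 3, in <module>
    delta(*target(.0));where()
                       ~~~~~^^
  File "h.py", line 25, in where
    print('t',round(s['time_s'],2),'lift',round((s['tool_pos']-G)@n+.015,4),'off',((s['tool_pos']-G)@d0).round(4),((s['tool_pos']-G)@np.cross(-n,d0)).round(4),'phi',round(float(np.arctan2(x@np.cross(-n,d0),x@d0)),3),'F',f.round(1),'Fn',round(f@n,1),'Mn',round(m@n,2),'w',s['width'].round(4),'g',round(float(s['grip_force']),1),'q6',s['q'][5].round(2))
                                                                                                                                                                                                                                                                               ^^^^^^^^^^^^^^^^
AttributeError: 'float' object has no attribute 'round'
```

```bash
sed -i "s/s\['width'\].round(4)/round(float(s['width']),4)/" h.py; python3 -m creep '[[-0.01,-0.11,0.2,0,0,0,1],[0,-0.11,0.3,0,0,0,1],[0,0,0.35,0,0,0,1],[0,0,0.35,0,0,0,1],[0,0,0.3,0,0,0,1],[0,0,0.3,0,0,0,1],[0,0,0.12,0,0,0,1],[0,0,0.06,0,0,0,1]]'
python3 -m creep '[[0,0,0,0,0,0,1],[0,0,0,0,0,0,1]]'
python3 - <<'E'
from h import *
delta(*target(0));where()
d=grab('top');cv2.imwrite('pics/a.png',cv2.resize(d['pixels'][150:275,90:295,::-1],None,fx=3.8,fy=3.8))
E
```

```text
time_s: 3.35
tool_pos: [0.5488, 0.1066, 0.1278]
tcp_rot: [0.826, 0.55, 0.094, 0.087]
ft_force: [-0.0, -0.5, 0.6]
width: 0.0857
grip_force: 0.0
time_s: 3.52
tool_pos: [0.5494, 0.107, 0.1308]
tcp_rot: [0.825, 0.551, 0.096, 0.088]
ft_force: [0.2, -0.2, 0.4]
width: 0.085
grip_force: 0.0
t 3.52 shift [-0.004 -0.007  0.006] turn [-0.0003  0.0002 -0.0006]
t 3.52 lift 0.0006 off 0.0004 0.0007 phi 0.002 F [ 0.2 -0.2  0.4] Fn 0.3 Mn -0.02 w 0.085 g 0.0 q6 0.62
```

View pics/a.png

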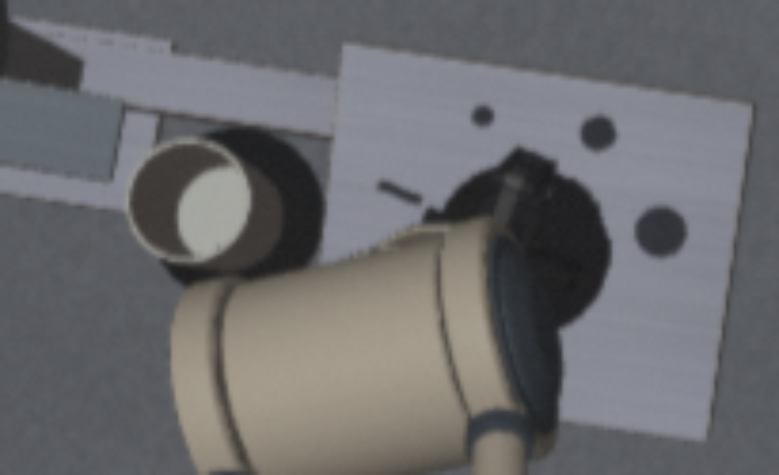

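The far finger is visible at (520,165) with the wrist over the knob, and nothing is in contact. Closing the fingers now.

```bash
python3 -m creep '[[0,0,0,0,0,0,0],[0,0,0,0,0,0,0],[0,0,0,0,0,0,0],[0,0,0,0,0,0,0],[0,0,0,0,0,0,0],[0,0,0,0,0,0,0],[0,0,0,0,0,0,0],[0,0,0,0,0,0,0]]' 80
python3 -m creep '[[0,0,0,0,0,0,0],[0,0,0,0,0,0,0],[0,0,0,0,0,0,0],[0,0,0,0,0,0,0]]'
python3 -c "
from h import *
where()"
```

```text
time_s: 4.23
tool_pos: [0.5496, 0.1069, 0.131]
tcp_rot: [0.824, 0.551, 0.096, 0.088]
ft_force: [-1.7, -1.4, 9.1]
width: 0.0164
grip_force: 77.8
time_s: 4.57
tool_pos: [0.5496, 0.1069, 0.131]
tcp_rot: [0.824, 0.551, 0.096, 0.088]
ft_force: [-1.3, -1.6, 8.6]
width: 0.0166
grip_force: 77.8
t 4.57 lift 0.0008 off 0.0003 0.0009 phi 0.0 F [-1.3 -1.6  8.6] Fn 8.6 Mn 0.06 w 0.0166 g 77.8 q6 0.61
```

```bash
python3 -m creep '[[0,0,-0.04,0,0,0,0],[0,0,-0.04,0,0,0,0],[0,0,-0.04,0,0,0,0],[0,0,-0.03,0,0,0,0],[0,0,0,0,0,0,0],[0,0,0,0,0,0,0],[0,0,0,0,0,0,0]]'
python3 -c "
from h import *
where()"
```

```text
time_s: 5.15
tool_pos: [0.5458, 0.1075, 0.1449]
tcp_rot: [0.824, 0.551, 0.096, 0.088]
ft_force: [7.7, -2.2, -9.1]
width: 0.0163
grip_force: 78.2
t 5.15 lift 0.0152 off 0.0003 0.0008 phi 0.0 F [ 7.7 -2.2 -9.1] Fn -10.9 Mn 0.0 w 0.0163 g 78.2 q6 0.61
```

```bash
python3 -m creep '[[0,0,-0.012,0,0,0,0],[0,0,0,0,0,0.02,0],[0,0,0,0,0,0.02,0],[0,0,0,0,0,0.02,0],[0,0,0,0,0,0,0]]'
python3 -c "
from h import *
where()"
```

```text
time_s: 5.57
tool_pos: [0.5457, 0.1074, 0.1461]
tcp_rot: [0.873, 0.469, 0.104, 0.079]
ft_force: [8.7, -3.9, -9.9]
width: 0.0164
grip_force: 78.3
t 5.57 lift 0.0164 off 0.0003 0.0011 phi 0.193 F [ 8.7 -3.9 -9.9] Fn -12.0 Mn -0.02 w 0.0164 g 78.3 q6 0.8
```

```bash
python3 -m creep '[[0,0,0,0,0,0.035,0],[0,0,0,0,0,0.035,0],[0,0,0,0,0,0.035,0],[0,0,0,0,0,0.035,0],[0,0,0,0,0,0,0]]'
python3 -c "
from h import *
where()"
python3 -m creep '[[0,0,0,0,0,0.035,0],[0,0,0,0,0,0.035,0],[0,0,0,0,0,0.035,0],[0,0,0,0,0,0.035,0],[0,0,0,0,0,0.035,0],[0,0,0,0,0,0.035,0],[0,0,0,0,0,0.035,0],[0,0,0,0,0,0,0]]'
python3 -c "
from h import *
where()"
python3 -m creep '[[0,0,0.02,0,0,0,0],[0,0,0.02,0,0,0,0],[0,0,0.01,0,0,0,0],[0,0,0,0,0,0,0],[0,0,0,0,0,0,0]]'
python3 -c "
from h import *
where()"
```

```text
time_s: 5.98
tool_pos: [0.5462, 0.1071, 0.1463]
tcp_rot: [0.955, 0.266, 0.119, 0.054]
ft_force: [10.8, -8.2, -10.4]
width: 0.0165
grip_force: 78.3
t 5.98 lift 0.0164 off 0.0002 0.0016 phi 0.636 F [ 10.8  -8.2 -10.4] Fn -13.2 Mn 0.0 w 0.0165 g 78.3 q6 1.25
time_s: 6.65
tool_pos: [0.5464, 0.1063, 0.1464]
tcp_rot: [0.985, -0.112, 0.131, 0.006]
ft_force: [11.3, -18.4, -8.6]
width: 0.0163
grip_force: 78.5
t 6.65 lift 0.0164 off -0.0004 0.0021 phi 1.405 F [ 11.3 -18.4  -8.6] Fn -11.9 Mn 0.0 w 0.0163 g 78.5 q6 2.02
time_s: 7.07
tool_pos: [0.5473, 0.1062, 0.1421]
tcp_rot: [0.985, -0.108, 0.131, 0.006]
ft_force: [3.5, -17.4, 7.4]
width: 0.0164
grip_force: 81.2
t 7.07 lift 0.012 off -0.0005 0.0019 phi 1.398 F [  3.5 -17.4   7.4] Fn 5.5 Mn 0.03 w 0.0164 g 81.2 q6 2.01
```

```bash
python3 -m creep '[[0,0.008,0,0,0,0,0],[0,0,0,0,0,0,0]]'
for i in 1; do python3 -c "
from h import *
where()"; done
python3 -m creep '[[0,0,0,0,0,0.012,0],[0,0,0,0,0,0.012,0],[0,0,0,0,0,0,0]]' >/dev/null; python3 -c "
from h import *
where()"
python3 -m creep '[[0,0,0,0,0,0.012,0],[0,0,0,0,0,0.012,0],[0,0,0,0,0,0,0]]'>/dev/null;  python3 -c "
from h import *
where()"
```

```text
time_s: 7.23
tool_pos: [0.5473, 0.106, 0.1422]
tcp_rot: [0.985, -0.108, 0.131, 0.006]
ft_force: [2.4, -9.5, 6.0]
width: 0.0169
grip_force: 80.8
t 7.23 lift 0.0121 off -0.0007 0.0021 phi 1.398 F [ 2.4 -9.5  6. ] Fn 4.8 Mn 0.11 w 0.0169 g 80.8 q6 2.01
t 7.48 lift 0.012 off -0.0007 0.0021 phi 1.476 F [  5.1 -12.2   3.8] Fn 1.9 Mn 0.04 w 0.0165 g 80.5 q6 2.08
t 7.73 lift 0.0117 off -0.0008 0.0022 phi 1.551 F [ 11.1 -13.7  -7.4] Fn -10.5 Mn -0.03 w 0.0166 g 78.8 q6 2.16
```

The force swung from +5 to -10 N at phi ≈ 1.55, which means the plate no longer supports the knob and the pin is over the notch. Turning slightly further and lowering it.

```bash
python3 -m creep '[[0,0.006,0,0,0,0.006,0],[0,0,0.015,0,0,0,0],[0,0,0.015,0,0,0,0],[0,0,0,0,0,0,0],[0,0,0,0,0,0,0]]'>/dev/null;  python3 -c "
from h import *
where()"
```

```text
t 8.15 lift 0.0085 off -0.001 0.0023 phi 1.568 F [12.5 -8.8 -6.9] Fn -10.2 Mn -0.07 w 0.0166 g 79.0 q6 2.18
```

It has gone below the plate level with spring force still pulling, so the pin is in the notch. Lowering it the rest of the way.

```bash
python3 -m creep '[[0,0,0.02,0,0,0,0],[0,0,0.02,0,0,0,0],[0,0,0.02,0,0,0,0],[0,0,0.015,0,0,0,0],[0,0,0,0,0,0,0],[0,0,0,0,0,0,0]]'>/dev/null;  python3 -c "
from h import *
where()"
```

```text
t 8.65 lift 0.0011 off -0.001 0.0023 phi 1.568 F [11.3 -8.9 -5.4] Fn -8.5 Mn 0.0 w 0.0164 g 79.6 q6 2.18
```

```bash
python3 -m creep '[[0,0,0,0,0,0,0.6],[0,0,0,0,0,0,0.6],[0,0,0,0,0,0,0.6],[0,0,0,0,0,0,0.6],[0,0,0,0,0,0,0.6],[0,0,0,0,0,0,0.6],[0,0,0,0,0,0,0.6]]'
python3 -m creep '[[0,0,-0.1,0,0,0,0.6],[0,0,-0.2,0,0,0,0.6],[0,0,-0.3,0,0,0,0.6],[0,0,-0.3,0,0,0,0.6],[0,0,-0.3,0,0,0,0.6],[0,0,-0.3,0,0,0,0.6],[0,0,0,0,0,0,0.6]]'
python3 -m creep '[[-0.2,0.3,0,0,0,0,0.6],[-0.2,0.3,0,0,0,0,0.6],[-0.2,0.3,0,0,0,0,0.6],[-0.2,0.3,0,0,0,0,0.6],[-0.2,0.3,0,0,0,0,0.6],[-0.2,0.3,0,0,0,0,0.6],[-0.2,0.3,0,0,0,0,0.6],[0,0,0,0,0,0,0.6]]'
python3 - <<'E'
from h import *
where()
d=grab('top');cv2.imwrite('pics/b.png',d['pixels'][...,::-1]);W=cloud(d)
m=np.zeros((480,640),bool);m[170:262,178:285]=1
w=W[m];w=w[np.isfinite(w[:,2])];h=(w-[0,0,-.04194])@n
b=w[(h>.045)&(h<.085)];hb=h[(h>.045)&(h<.085)]
v=np.linalg.svd(b-b.mean(0))[2][0]if len(b)<5000 else 0
print(len(b),b.mean(0),'top h',np.percentile(hb,[50,95]),v, 'phi', np.arctan2(v@np.cross(-n,d0),v@d0))
E
```

```text
time_s: 9.23
tool_pos: [0.5484, 0.1057, 0.131]
tcp_rot: [0.973, -0.191, 0.13, -0.005]
ft_force: [-0.5, -0.4, 0.6]
width: 0.0513
grip_force: 0.0
time_s: 9.82
tool_pos: [0.511, 0.1122, 0.282]
tcp_rot: [0.972, -0.191, 0.133, -0.007]
ft_force: [1.9, 1.0, 0.7]
width: 0.0515
grip_force: 0.0
time_s: 10.48
tool_pos: [0.3049, -0.0307, 0.2276]
tcp_rot: [0.973, -0.193, 0.128, -0.005]
ft_force: [-0.5, 0.3, 0.4]
width: 0.051
grip_force: 0.0
t 10.48 lift 0.1512 off -0.2126 -0.1411 phi 1.571 F [-0.5  0.3  0.4] Fn 0.5 Mn -0.02 w 0.051 g 0.0 q6 1.57
279 [0.54246517 0.106988   0.1554996 ] top h [0.05648713 0.06048894] [-0.89184018  0.37501412 -0.25295354] phi -1.5724392514578303
```

View pics/b.png

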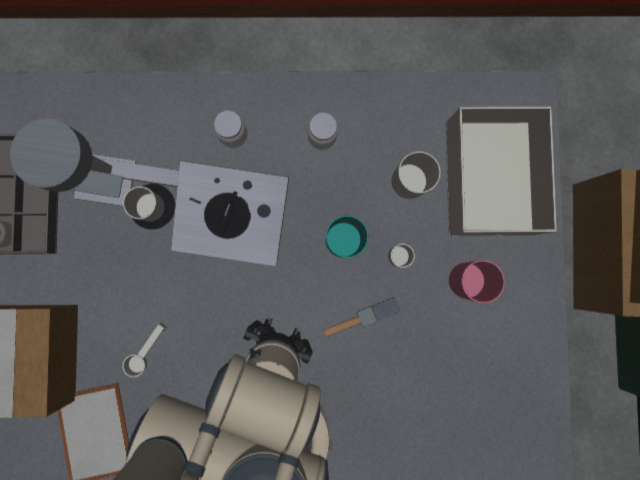

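The picture shows the knob nose at (235,192), pointing near the medium disc. The bar is back at its home height and turned 1.57 rad, which is within the medium range. The other objects have not moved and the arm is clear.

```bash
python3 -c "
from cell import job
print(job.sign_off())"
```

```text
the job is handed in; nothing more can be done
None
```

The knob is snapped home in the medium notch, at about 1.57 rad, to suit the 90 mm tub on the pad; I let go, moved the arm clear and handed the job in, but sign-off returned no verdict.

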